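Fit the battery of the cordless light bar and click its cover shut

TASK

Fit the blue battery block upright into the open bay of the cordless light bar, then slide the orange cover along its rails over the battery until its white flexible tab clicks down behind the steel ledge and keeps the cover shut by itself. Be gentle: do not force the battery, do not ram the cover hard against the rubber pad at its end stop, leave the jar, card box and mug alone, and let go of everything at the end.

Things in the scene. Friction and masses are not known exactly. Their poses are not given: they have to be found in the camera images.
- housing: Cordless light bar fixed to the table: grey base from x = -139 to +78 mm, 64 wide (y -32 to 32), deck 30 mm above the table; a black light strip with frosted lens, at most 32 mm high, runs along its -y side out to y = -58. Side rails out to y = 40 mm. Origin: on the table under the centre of the battery bay, z up. The cover closes towards its +x, from the -x end over the bay to the latch block.
- bay (a point): Centre of the mouth of the open battery bay, level with the deck (30 mm above the table), axes as the housing. The bay is a rectangular pocket 39 mm along x by 43 mm along y, 2 mm chamfer at the mouth, 16 mm deep (floor 14 mm above the table).
- latch_nominal (a point): On the deck at the nominal face of the grey latch block (30 long, 80 wide, 30 mm tall) at the +x end. The block sits in slotted holes: really up to 9 mm either way along x, not measured. Its face carries a rubber pad 6 mm thick; its top (60 mm above the table) a steel ledge 22 mm wide: a 25 degree ramp rising to 67.5 mm height, then a sheer back facing +x.
- battery: Blue battery block with white band, 36 along its x, 40 along its y, 46 mm tall, 100 to 200 g, standing loose on the table. Origin: centre of its underside, z up. It fits the bay with 1.5 mm play all round, its x along the housing's x, either way round; seated, its underside is 14 and its top 60 mm above the table (30 mm stand proud of the deck). If not fully down it blocks the cover.
- cover_fin (a point): Centre of the top edge (96 mm above the table) of the black upright fin on the orange cover: 10 mm thick along x, 44 wide along y, 27 tall above the roof (69 mm above the table). Push it on its -x side or pinch it. The cover is a hood 66 long, 74 wide, captive on rails, open in front; its front edge is 43 mm ahead (+x) of the fin's middle, its roof goes on 18 mm behind the fin.
- cover (a joint): Travel of the cover along the housing's +x, m: 0 = fully open (fin's middle at x = -116 mm), grows as it closes. Starts at 0 to 10 mm. Drags with about 1.5 N. Its front edge meets the rubber pad at 106 mm for the nominal latch block, so really anywhere from 97 to 115 mm.
- tab (a joint): Upward bend, rad, of the white flexible tab on the cover's front edge (tongue 29 mm long, rounded barb under its tip): 0 relaxed, about 0.2 on top of the ledge. The barb meets the ramp about 12 mm before the pad is met; riding up takes about 5 to 9 N of push on the fin. It is fully down behind the ledge once the pad is pressed in by about 1 mm.
- pad (a joint): How far, m, the rubber pad on the latch block is pressed in along +x: 0 = free, 8 N per mm. It pushes the cover back: if the tab has caught, the released cover stays with the pad pressed in about 1 mm; if not, it springs back. Catching takes about 6 to 10 N on the fin; more than 3 mm (about 25 N on the fin) is ramming.
- jar: Empty open glass jar, 84 mm across, 100 mm tall, loose; origin centre of its underside. Bystander.
- card_box: Green card box 75 x 110 x 45 mm, loose; origin centre of its underside. Bystander.
- mug: White mug, 80 mm across, 90 mm tall with a handle, loose; origin centre of its underside. Bystander.
Things that resemble listed ones, but are neither listed nor needed, are in the scene too. There is more than one size of the housing; the job needs the larger. There is more than one size of the battery; the one meant has the size given above.

How it is judged:
By the outcome, as a careful person would: the job done as asked, in the order asked, and still so for the second after the job is handed in, with the robot touching nothing.
It also fails if it takes over 58 s, if anything falls off the work surface, if the arm or the gripper's body presses on something with over 40 N, if the wrist force passes 120 N, or if a joint passes its speed limit or range.

ROBOT

A 6-joint arm with a two-finger parallel gripper is mounted at the origin on the work surface. World frame = base frame: x ahead of the robot, y to its left, z up, the work surface at z = 0. Lengths are in mm, angles in rad, forces in N, time in s.
With the tool pointing down it reaches from about 350 to 975 mm from the base axis. Payload 7.1 kg.
Tool frame: the origin (TCP) lies midway between the tips of the shut fingers; the grasp point (between the pads) lies 19 mm behind it (ctrl.grip_point_offset is the distance from the TCP to the grasp point, in mm); z points along the fingers, y is the line along which they close (so a half turn about z gives the same grasp; the last joint's range is limited). The gripper opens to 88 mm and grips with 3 to 60 N. Pads are 20 mm wide; open, the fingers measure 115 mm over their backs; the gripper's body (75 mm by 178 mm) begins 61 mm behind the grasp point.
Start: joints at [1.122, 0.423, 1.63, -0, 1.089, -0.019], TCP at [260.398, 568.153, 191.775] pointing down, gripper open.
Joint ranges: [-3, 3], [-0.9, 2.11], [0.09, 2.58], [-1.31, 4.45], [0.11, 2.69], [-2.54, 2.54]. Speed limits (rad/s): [2.39, 2.39, 3.01, 3.14, 3.14, 3.14].

INTERFACE

Orientations are given as a rotation vector (axis times angle).
In Python, from workcell import get_obs, optics, close_job, spotter, ctrl gives the robot as it stands. The module is installed in compiled form; this text tells all that it offers.
- The arm moves only by the tool move_arm, never from a script. Its argument "rows" is a list of rows, each a list of 5 numbers: the shift along the tool's x, y, z in cm, then the turn about the tool's z in degrees, then the opening in per cent of the stroke, from 0 (shut) to 100 (fully open). A call has 1 to 10 rows; each row shifts and turns the commanded pose from where the row before left it, along the tool's axes as they then stand; what a row does not reach is not made up. A row lasts 1/8 s, in which the tool goes at most 62.5 mm and 10.7 degrees, less where a joint would pass 70% of its speed; a pose out of reach is approached as far as the arm can. A call with a gripper value outside its range is refused whole. The fingers move at their own pace and stop on an object; the grip force is fixed at half the most. Time passes only in rows, so rows that do not move let the fingers close. It gives the time, the measured TCP pose, the force, the opening and the grip force at its end, in the units of the state.
- get_obs(): the state, without advancing time (a new reading comes with each control period).
- optics.get_image(name): name is "side" or "top" or "wrist"; returns the picture (420x560x3 uint8, blue, green, red); there is no depth.
- optics.calibration(name): a dict with "camera_matrix" (3x3 intrinsics, pixels), "xyz" and "orientation" of the camera in the world. Camera axes: x right, y down, z forward; pixel columns grow to the right and rows downward; lengths in mm; the calibration is good to about 2 mm. The wrist camera is an equidistant fisheye: a pixel r from the principal point sees the ray r / f radians off the axis. A picture is of the moment at which its call begins: read the wrist's pose just before it. calibration takes no time and is no camera call; for the wrist camera it gives the pose at the moment of the call.
- close_job(): hands the job in; it is judged then, once.
Trained networks look in the newest picture that a camera, given by its name, has taken for a name from the list of things; names that differ only in an ending like _2 or _b are one class to them, and where a whole thing is asked for, a point or a joint stands for the part that bears it (a point fixed in the world has none). Each returns a list of dicts, best first, with "conf" (0 to 1); they miss things now and then, are a little off and sometimes report something else, mostly with a low value. They report only what shows in the picture. A call takes as long as a camera call. They do not tell look-alikes from the thing itself.
- spotter.find_in(camera, label): "point" ([column, row] in pixels, amid what is visible of it).
- spotter.regions_of(camera, label): "region" (420x560 bool, what is visible of it) and "point" ([column, row] in pixels, amid what is visible of it).
The state is a dict: "t": time; "qpos": joint angles; "qvel": joint speeds; "joint_torque": joint torques, N m; "ee_pos": TCP position; "orientation": TCP orientation; "ft_force": force on the tool from outside, world axes, zero at the start; "moment": the same for the moment, N m; "width": finger opening in mm; "grasp_force": force on a finger pad.
Only numpy, scipy, OpenCV 4.12 (cv2) and the standard library are available. Lean on these libraries where they do the work, as an engineer would, in place of code of your own. Each camera call takes 0.05 s, during which the arm holds its last target. There are 200 camera calls.

## Working session

There is one attempt and no reset: what is moved stays moved. The work goes in short steps, Python scripts to look and compute and a tool call to move; the robot and the scene stay as the last step left them, time stands still between calls to the robot, and variables do not carry over. Pictures are saved under pics/ and viewed, at most 10 in all, crops included, and the job is handed in when it is done.

Besides the shell and the picture viewer there is one more tool, called as a command line: name --pt "numbers of a row" for each row, then --argument value for the rest. move_arm: Moves the arm, as the interface text tells. Its arguments: {"type":"object","properties":{"rows":{"type":"array","items":{"type":"array","items":{"type":"number"}}}},"required":["rows"]}

```bash
mkdir -p pics; python3 - <<'E'
from workcell import get_obs, optics, spotter
import cv2,numpy as np
for c in ("top","side"):
    im=optics.get_image(c); cv2.imwrite(f"pics/{c}1.png",im)
    k=optics.calibration(c); print(c,k)
    for l in ("housing","battery","cover_fin","latch_nominal","tab","pad","jar","card_box","mug","cover"):
        print(l,[(np.round(d["point"],1).tolist(),round(d["conf"],2)) for d in spotter.find_in(c,l)])
print(get_obs())
E
```

```text
top {'camera_matrix': array([[451.49110738,   0.        , 280.33703139],
       [  0.        , 451.49110738, 208.30819823],
       [  0.        ,   0.        ,   1.        ]]), 'xyz': array([ 415.321472  ,   53.08518681, 1232.87953513]), 'orientation': array([-2.19314985,  2.15765551, -0.10762023])}
housing [([255.4, 269.3], 0.66), ([271.6, 198.5], 0.59)]
battery [([388.0, 204.9], 0.74), ([240.5, 192.7], 0.71), ([386.0, 234.9], 0.62)]
cover_fin [([270.5, 286.1], 0.72), ([290.0, 206.6], 0.66)]
latch_nominal [([275.1, 202.1], 0.95), ([256.2, 274.2], 0.9)]
tab [([390.4, 163.4], 0.31)]
pad [([289.0, 203.2], 0.16)]
jar [([162.4, 229.5], 0.74), ([171.6, 156.3], 0.69), ([288.8, 205.9], 0.56), ([269.2, 198.0], 0.23)]
card_box [([176.2, 156.6], 0.57)]
mug []
cover [([272.1, 281.5], 0.58), ([286.4, 204.6], 0.55)]
side {'camera_matrix': array([[391.27528714,   0.        , 281.57019524],
       [  0.        , 391.27528714, 210.3235217 ],
       [  0.        ,   0.        ,   1.        ]]), 'xyz': array([ 423.77364658, -493.46285997,  628.38179637]), 'orientation': array([-2.36580445,  0.2222284 
[... 480 characters left out ...]
, ([396.4, 330.7], 0.37)]
{'t': 1.1, 'qpos': array([ 1.12199072e+00,  4.23100626e-01,  1.62989019e+00, -1.04908195e-06,
        1.08861527e+00, -1.89648282e-02]), 'qvel': array([ 0.00075359,  0.00257507,  0.00029511, -0.0002608 , -0.00099802,
        0.00197369]), 'joint_torque': array([ 9.44907442e-04, -5.44567716e+01, -2.74056673e+01,  6.43889490e-02,
        1.67333992e-02, -3.64314326e-05]), 'ee_pos': array([260.40399604, 568.15085415, 191.77852979]), 'orientation': array([-6.70005149e-01, -3.06931321e+00,  2.08744936e-05]), 'ft_force': array([-0.03041504, -0.26575626,  0.31241042]), 'moment': array([ 0.0097685 , -0.06365803,  0.00454358]), 'grasp_force': 0.0, 'width': 87.37428710419073}
```

```bash
python3 - <<'E'
import cv2,numpy as np
a=cv2.imread("pics/top1.png");b=cv2.imread("pics/side1.png")
cv2.imwrite("pics/top1z.png",cv2.resize(a[110:320,130:430],(800,560),interpolation=cv2.INTER_CUBIC))
cv2.imwrite("pics/side1z.png",cv2.resize(b[100:400,130:450],(640,600),interpolation=cv2.INTER_CUBIC))
E
```

```text
(no output)
```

View pics/top1z.png

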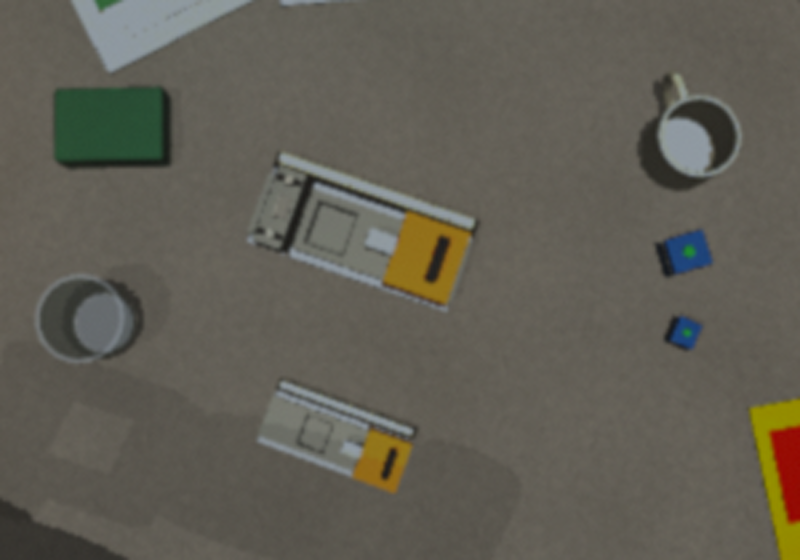

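View pics/side1z.png

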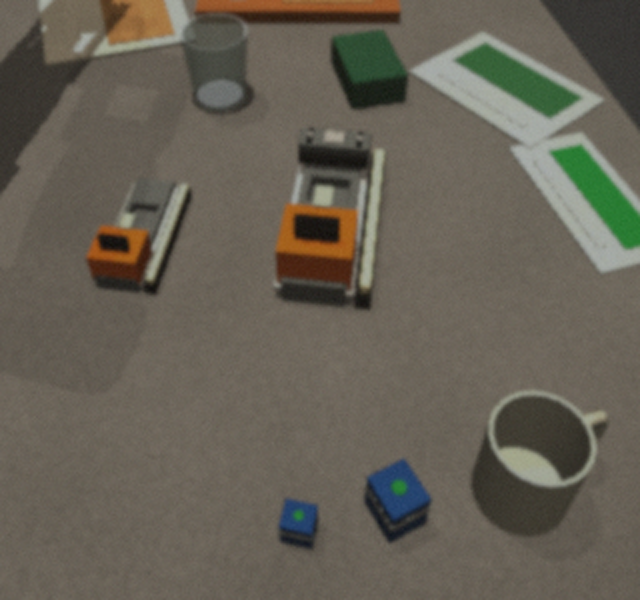

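The top picture shows the larger housing mid-scene (zoom ~(360,230)) with +x to the image left and up. The large battery is at zoom (687,252), next to the mug at (700,135), and the small look-alikes sit below. Next I measure by colour at the known heights.

```bash
cat > h.py <<'E'
import cv2,numpy as np
from scipy.spatial.transform import Rotation as R
from workcell import get_obs, optics, spotter
def ray(k,px,fish=False):
    K=k["camera_matrix"];px=np.atleast_2d(np.asarray(px,float))
    v=(px-[K[0,2],K[1,2]])/K[0,0]
    if fish:
        r=np.linalg.norm(v,axis=1,keepdims=True)+1e-12
        d=np.hstack([v/r*np.sin(r),np.cos(r)])
    else: d=np.hstack([v,np.ones((len(v),1))])
    return R.from_rotvec(k["orientation"]).apply(d)
def world(k,px,z,fish=False):
    d=ray(k,px,fish);o=k["xyz"]
    return (o+d*((z-o[2])/d[:,2:]))[:,:2]
def proj(k,P,fish=False):
    K=k["camera_matrix"];c=R.from_rotvec(k["orientation"]).inv().apply(np.atleast_2d(P)-k["xyz"])
    if fish:
        rho=np.linalg.norm(c[:,:2],axis=1,keepdims=True);v=c[:,:2]/(rho+1e-12)*np.arctan2(rho,c[:,2:])
    else: v=c[:,:2]/c[:,2:]
    return v*K[0,0]+[K[0,2],K[1,2]]
def rect(k,mask,z,fish=False):
    cs,_=cv2.findContours(mask.astype(np.uint8),cv2.RETR_EXTERNAL,cv2.CHAIN_APPROX_NONE)
    for c in sorted(cs,key=cv2.contourArea,reverse=True)[:3]:
        if cv2.contourArea(c)<30: continue
        w=world(k,c[:,0,:],z,fish).astype(np.float32);r=cv2.minAreaRect(w)
        print(" c",np.round(r[0],1),"size",np.round(r[1],1),"ang",round(r[2],1),"px",c[:,0].mean(0).round())
E
python3 - <<'E'
from h import *
for c,f in (("top",0),("side",0)):
    k=optics.calibration(c);im=cv2.imread(f"pics/{c}1.png");hsv=cv2.cvtColor(im,cv2.COLOR_BGR2HSV)
    print(c)
    H,S,V=[hsv[...,i].astype(int) for i in range(3)]
    org=(H>8)&(H<24)&(S>150)&(V>(120 if c=="top" else 170));
    org=cv2.morphologyEx(org.astype(np.uint8),cv2.MORPH_CLOSE,np.ones((9,9)))
    print("roof z69");rect(k,org,69)
    blue=(H>95)&(H<125)&(S>130)&(V>80)|((H>45)&(H<85)&(S>130)&(V>90))
    blue[:, :300 if c=="top" else 230]=0; print("batt z46");rect(k,blue,46)
    for l in ("jar","mug","card_box"):
        print(l,[world(k,d["point"],45).round().tolist() for d in spotter.find_in(c,l)][:3])
    print("fin", [world(k,d["point"],90).round().tolist() for d in spotter.find_in(c,"cover_fin")])
k=optics.calibration("top")
# lens strip line: zoom coords (280,155)-(475,222)
w=world(k,np.array([[280,155],[475,222]])/2.667+[130,110],32);d=w[0]-w[1];print("strip",w,np.degrees(np.arctan2(d[1],d[0])))
E
```

```text
top
roof z69
 c [612.  597.3] size [219.8 286.6] ang 78.6 px [ 70. 172.]
 c [ 336.9 -370.9] size [ 92.3 115.7] ang 11.5 px [443. 285.]
 c [364.1 555.9] size [ 76.1 155.6] ang 3.0 px [ 77. 268.]
batt z46
 c [ 866.5 -596.6] size [146.1 204.2] ang 84.5 px [520.  88.]
 c [ 228.7 -597.4] size [143.6 201.9] ang 67.1 px [529. 324.]
 c [ 543.7 -235.6] size [33.4 37.4] ang 16.9 px [388. 204.]
jar [[[466.0, 357.0]], [[662.0, 341.0]], [[534.0, 26.0]]]
mug []
card_box [[[661.0, 328.0]]]
fin [[[327.0, 70.0]], [[528.0, 24.0]]]
side
roof z69
batt z46
 c [842.9  39.2] size [ 36.5 149.3] ang 6.0 px [432. 198.]
 c [ 542.6 -238.9] size [33.2 37.1] ang 17.5 px [329. 344.]
 c [ 462.4 -245.9] size [21.2 23.7] ang 66.6 px [279. 358.]
jar [[[475.0, 370.0]]]
mug [[[653.0, -235.0]]]
card_box [[[648.0, 311.0]]]
fin [[[342.0, 15.0]], [[523.0, -12.0]]]
strip [[635.34141195 172.08957727]
 [570.48372743 -25.53706048]] 71.83104817886614
```

```bash
cat >> h.py <<'E'
def plan(pos,yang,n=None):
    """total shift (tool frame, cm) and turn (deg) from present pose to TCP pos with tool y at world angle yang (mod 180), no tilt"""
    o=get_obs();Rm=R.from_rotvec(o["orientation"]).as_matrix()
    d=Rm.T@(np.array(pos,float)-o["ee_pos"])/10
    a=np.degrees(np.arctan2(Rm[1,1],Rm[0,1]))
    t=-((yang-a+90)%180-90)   # tool z is down: positive turn lowers world angle
    print("t",o["t"],"yang",round(a,1),"z",Rm[:,2].round(3),"shift cm",d.round(2),"turn",round(t,1),"q6",o["qpos"][5].round(2),"w",round(o["width"],1),"F",o["ft_force"].round(1))
E
python3 -c "
from h import *
plan((543,-237,150),107)"
```

```text
t 1.5 yang 65.4 z [ 0.  0. -1.] shift cm [-59.24 -61.42   4.18] turn -41.6 q6 -0.02 w 87.7 F [ 0.2  0.4 -0.3]
```

```bash
cat >> h.py <<'E'
def rows(pos,yang_abs,n,op,frm=None):
    """n equal world steps with turning; prints local rows. yang_abs: exact angle, not mod 180"""
    o=get_obs();Rm=R.from_rotvec(o["orientation"]).as_matrix();p=o["ee_pos"];a=np.degrees(np.arctan2(Rm[1,1],Rm[0,1]))
    st=(np.array(pos,float)-p)/n;dt=-(yang_abs-a)/n
    M=R.from_matrix(Rm);out=[]
    for i in range(n):
        out.append([*(M.inv().apply(st)/10).round(2).tolist(),round(dt,2),op]);M=M*R.from_euler("z",dt,degrees=True)
    print("t",o["t"],"step mm",np.linalg.norm(st).round(1));print(out)
E
python3 -c "
from h import *
rows((560,40,300),-18,10,100)"
```

```text
t 1.5 step mm 61.7
[[-4.92, -3.55, -1.08, np.float64(8.34), 100], [-5.39, -2.8, -1.08, np.float64(8.34), 100], [-5.74, -1.99, -1.08, np.float64(8.34), 100], [-5.96, -1.14, -1.08, np.float64(8.34), 100], [-6.07, -0.26, -1.08, np.float64(8.34), 100], [-6.04, 0.62, -1.08, np.float64(8.34), 100], [-5.89, 1.49, -1.08, np.float64(8.34), 100], [-5.61, 2.33, -1.08, np.float64(8.34), 100], [-5.21, 3.12, -1.08, np.float64(8.34), 100], [-4.7, 3.84, -1.08, np.float64(8.34), 100]]
```

move_arm --pt "-4.9 -3.55 -1.1 8.3 100" --pt "-5.4 -2.8 -1.1 8.3 100" --pt "-5.7 -2 -1.1 8.3 100" --pt "-6 -1.1 -1.1 8.3 100" --pt "-6 -0.3 -1.1 8.3 100" --pt "-6 0.6 -1.1 8.3 100" --pt "-5.9 1.5 -1.1 8.3 100" --pt "-5.6 2.3 -1.1 8.3 100" --pt "-5.2 3.1 -1.1 8.3 100" --pt "-4.7 3.8 -1.1 8.3 100"

```text
t: 2.75
ee_pos: [560.6, 40.0, 302.4]
orientation: [2.54, 1.848, 0.001]
ft_force: [0.6, 0.9, 0.6]
width: 87.7
grasp_force: 0.0
```

move_arm --pt "0 0 0 0 100" --pt "0 0 0 0 100"

```text
t: 3.0
ee_pos: [559.4, 42.0, 301.4]
orientation: [-2.535, -1.855, 0.001]
ft_force: [-0.7, -0.4, -0.1]
width: 87.9
grasp_force: 0.0
```

```bash
python3 - <<'E'
from h import *
k=optics.calibration("wrist");im=optics.get_image("wrist");cv2.imwrite("pics/w1.png",im)
np.save("k_w1.npy",k,allow_pickle=True);print(k);plan((543,-237,150),-73)
cv2.imwrite("pics/w1b.png",cv2.resize(im,(784,588),interpolation=cv2.INTER_CUBIC))
E
```

```text
{'camera_matrix': array([[325.1922621 ,   0.        , 273.88064407],
       [  0.        , 325.1922621 , 209.83493162],
       [  0.        ,   0.        ,   1.        ]]), 'xyz': array([583.88369309, 115.92751154, 493.44622972]), 'orientation': array([ 2.82052324, -0.43616403, -0.06513729])}
t 3.05 yang -17.5 z [-0.001  0.    -1.   ] shift cm [-27.14   6.91  15.13] turn 55.5 q6 0.36 w 87.7 F [-0.5 -1.3  0.1]
```

View pics/w1b.png

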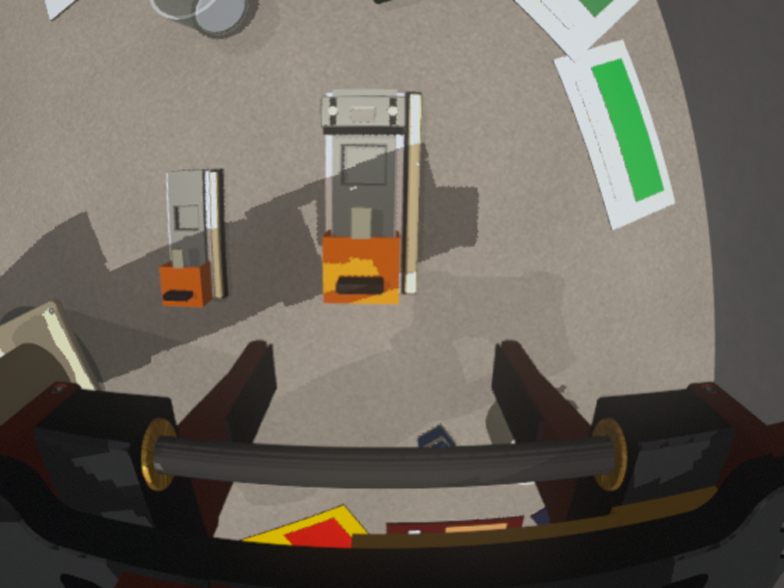

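Wrist view: large housing with bay square at about (364,165) zoomed, pad line at y≈130, tab at (361,220), fin at (360,285), and yaw close to the view's vertical. I take an enlarged crop for corner picking.

```bash
python3 - <<'E'
from h import *
im=cv2.imread("pics/w1.png");k=np.load("k_w1.npy",allow_pickle=True).item()
c=im[55:225,215:315];c=cv2.convertScaleAbs(c,alpha=1.3);cv2.imwrite("pics/w1c.png",cv2.resize(c,None,fx=3.5,fy=3.5,interpolation=cv2.INTER_CUBIC))
s=1.4
q=lambda *p:np.array(p)/s
b=world(k,q([342,145],[386,145],[387,184],[343,184]),30,1);print("bay",b.round(1),b.mean(0).round(1))
f=world(k,q([337,285],[384,285]),93,1);print("fin",f.round(1))
E
```

```text
bay [[549.1 145.1]
 [591.  131.4]
 [580.   93.2]
 [537.6 106.9]] [564.4 119.1]
fin [[509.3  22.8]
 [550.4   9.8]]
```

View pics/w1c.png

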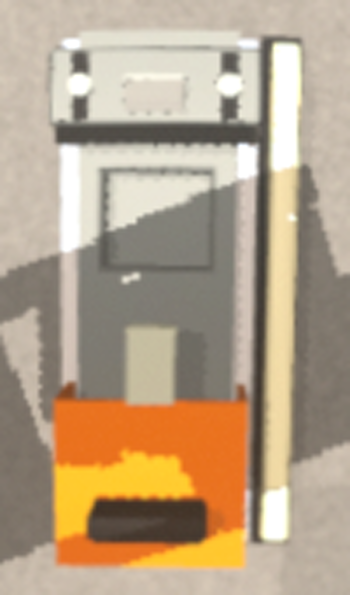

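```bash
python3 - <<'E'
from h import *
k=np.load("k_w1.npy",allow_pickle=True).item()
q=lambda *p:(np.array(p,float)+.5)/3.5-.5+[215,55]
def pr(n,z,*p):
    w=world(k,q(*p),z,1);d=w[0]-w[1];print(n,w.round(1).tolist(),"mid",w.mean(0).round(1),"dir",np.degrees(np.arctan2(d[1],d[0])).round(1),"len",np.linalg.norm(d).round(1))
pr("bay diag",30,[102,169],[214,268]);pr("bay diag2",30,[213,169],[102,268])
pr("bay L",30,[102,169],[102,268]);pr("bay R",30,[213,169],[214,268])
pr("bay T",30,[102,169],[213,169]);pr("bay B",30,[102,268],[214,268])
pr("fin",96,[90,529],[207,529])
pr("roof front",69,[54,401],[247,402]);pr("roof back",69,[55,567],[245,566])
pr("roofL",69,[54,401],[55,567]);pr("roofR",69,[247,402],[245,566])
pr("strip R",32,[301,40],[288,540])
pr("padline",60,[55,126],[258,126]);pr("pad",57,[60,138],[258,138])
pr("tab",60,[125,327],[176,327])
pr("bolts",62,[78,84],[229,84])
E
```

```text
bay diag [[548.7, 146.2], [579.2, 93.8]] mid [563.9 120. ] dir 120.2 len 60.7
bay diag2 [[591.0, 132.3], [536.1, 107.8]] mid [563.6 120. ] dir 24.1 len 60.2
bay L [[548.7, 146.2], [536.1, 107.8]] mid [542.4 127. ] dir 71.9 len 40.5
bay R [[591.0, 132.3], [579.2, 93.8]] mid [585.1 113. ] dir 73.0 len 40.3
bay T [[548.7, 146.2], [591.0, 132.3]] mid [569.8 139.3] dir 161.9 len 44.5
bay B [[536.1, 107.8], [579.2, 93.8]] mid [557.7 100.8] dir 162.0 len 45.3
fin [[508.5, 20.9], [549.1, 8.0]] mid [528.8  14.4] dir 162.4 len 42.6
roof front [[506.7, 66.4], [576.2, 43.6]] mid [541.5  55. ] dir 161.9 len 73.1
roof back [[485.0, 3.9], [556.4, -18.2]] mid [520.7  -7.1] dir 162.8 len 74.8
roofL [[506.7, 66.4], [485.0, 3.9]] mid [495.8  35.1] dir 70.8 len 66.1
roofR [[576.2, 43.6], [556.4, -18.2]] mid [566.3  12.7] dir 72.2 len 64.9
strip R [[640.4, 172.5], [574.8, -24.4]] mid [607.6  74.1] dir 71.6 len 207.5
padline [[539.2, 165.8], [611.6, 141.9]] mid [575.4 153.9] dir 161.8 len 76.2
pad [[539.3, 161.0], [610.4, 137.7]] mid [574.8 149.4] dir 161.8 len 74.8
tab [[540.4, 84.0], [558.9, 78.0]] mid [549.7  81. ] dir 162.1 len 19.5
bolts [[552.6, 178.0], [606.0, 160.3]] mid [579.3 169.2] dir 161.7 len 56.3
```

```bash
python3 -c "
from h import *
rows((543,-237,130),-73,6,100)"
```

```text
t 3.05 step mm 54.7
[[-4.52, 1.15, 2.85, np.float64(9.24), 100], [-4.28, 1.86, 2.85, np.float64(9.24), 100], [-3.92, 2.53, 2.85, np.float64(9.24), 100], [-3.47, 3.12, 2.85, np.float64(9.24), 100], [-2.92, 3.64, 2.85, np.float64(9.24), 100], [-2.3, 4.06, 2.85, np.float64(9.24), 100]]
```

move_arm --pt "-4.5 1.15 2.85 9.2 100" --pt "-4.3 1.85 2.85 9.2 100" --pt "-3.9 2.5 2.85 9.2 100" --pt "-3.5 3.1 2.85 9.2 100" --pt "-2.9 3.6 2.85 9.2 100" --pt "-2.3 4.1 2.85 9.2 100" --pt "0 0 0 0 100" --pt "0 0 0 0 100"

```text
t: 4.05
ee_pos: [543.6, -235.7, 130.9]
orientation: [-3.105, -0.473, 0.001]
ft_force: [0.2, 0.4, 0.1]
width: 88.0
grasp_force: 0.0
```

```bash
python3 - <<'E'
from h import *
k=optics.calibration("wrist");im=optics.get_image("wrist");cv2.imwrite("pics/w2.png",im)
hsv=cv2.cvtColor(im,cv2.COLOR_BGR2HSV);H,S,V=[hsv[...,i].astype(int) for i in range(3)]
print("nets",[(d["point"],round(d["conf"],2),world(k,d["point"],40,1).round().tolist()) for d in spotter.find_in("wrist","battery")])
print("expect px",proj(k,[543,-237,46],1).round())
reg=spotter.regions_of("wrist","battery")
for r in reg[:2]: print("reg",r["region"].sum());
b=(H>95)&(H<125)&(S>120)&(V>50)|((H>45)&(H<85)&(S>130)&(V>60))
print("batt");rect(k,b,46,1)
plan((543,-237,150),-73)
cv2.imwrite("pics/w2b.png",cv2.resize(im,(784,588),interpolation=cv2.INTER_CUBIC))
E
```

```text
nets [([253.4, 270.4], 0.86, [[474.0, -238.0]]), ([275.1, 197.7], 0.69, [[550.0, -236.0]])]
expect px [[274. 207.]]
reg 2154
reg 848
batt
 c [ 543.9 -236.8] size [34.1 37.5] ang 17.4 px [274. 205.]
 c [ 472.7 -236.1] size [21.4 24.4] ang 68.8 px [251. 273.]
 c [ 775.5 -494. ] size [37.6 13.7] ang 17.6 px [557.  84.]
t 4.2 yang -72.7 z [ 0.001 -0.    -1.   ] shift cm [-0.16  0.08 -1.83] turn 0.3 q6 0.84 w 87.7 F [ 0.4  0.  -0.2]
```

View pics/w2b.png

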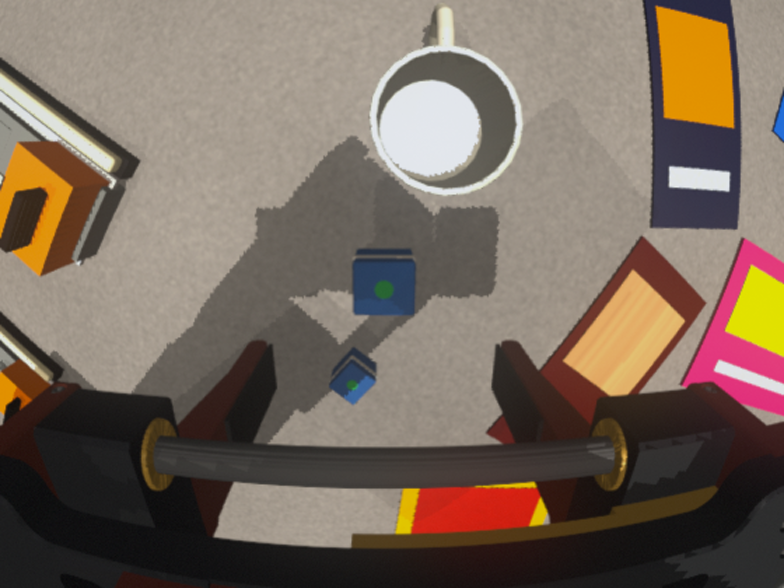

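The large battery stands at (544,-237), aligned to within a degree, midway between the fingers in the view (zoom (384,285)). The mug is clear. I descend and grip.

move_arm --pt "-0.1 0.1 4 0 100" --pt "0 0 4 0 100" --pt "0 0 1.9 0 100" --pt "0 0 1 0 100" --pt "0 0 0 0 100" --pt "0 0 0 0 0" --pt "0 0 0 0 0" --pt "0 0 0 0 0" --pt "0 0 0 0 0" --pt "0 0 0 0 0"

```text
t: 5.45
ee_pos: [542.9, -238.5, 21.8]
orientation: [3.106, 0.469, 0.0]
ft_force: [0.2, 0.0, 1.2]
width: 41.3
grasp_force: 0.0
```

move_arm --pt "0 0 0 0 0" --pt "0 0 0 0 0" --pt "0 0 -1 0 0" --pt "0 0 -2 0 0"

```text
t: 5.95
ee_pos: [542.4, -238.3, 52.3]
orientation: [-3.106, -0.469, 0.002]
ft_force: [0.9, 0.2, -0.0]
width: 2.4
grasp_force: 0.0
```

```bash
python3 - <<'E'
from h import *
k=optics.calibration("wrist");im=optics.get_image("wrist")
hsv=cv2.cvtColor(im,cv2.COLOR_BGR2HSV);H,S,V=[hsv[...,i].astype(int) for i in range(3)]
b=(H>95)&(H<125)&(S>120)&(V>50)|((H>45)&(H<85)&(S>130)&(V>60))
rect(k,b,46,1)
plan((543,-237,150),-73)
cv2.imwrite("pics/w3b.png",cv2.resize(im,(784,588),interpolation=cv2.INTER_CUBIC))
E
```

```text
c [ 545.  -236.4] size [35.8 38.3] ang 17.3 px [271. 234.]
t 6.0 yang -72.8 z [ 0.003 -0.001 -1.   ] shift cm [-0.05 -0.23 -9.46] turn 0.2 q6 0.84 w 0.7 F [1.1 0.2 1.9]
```

View pics/w3b.png

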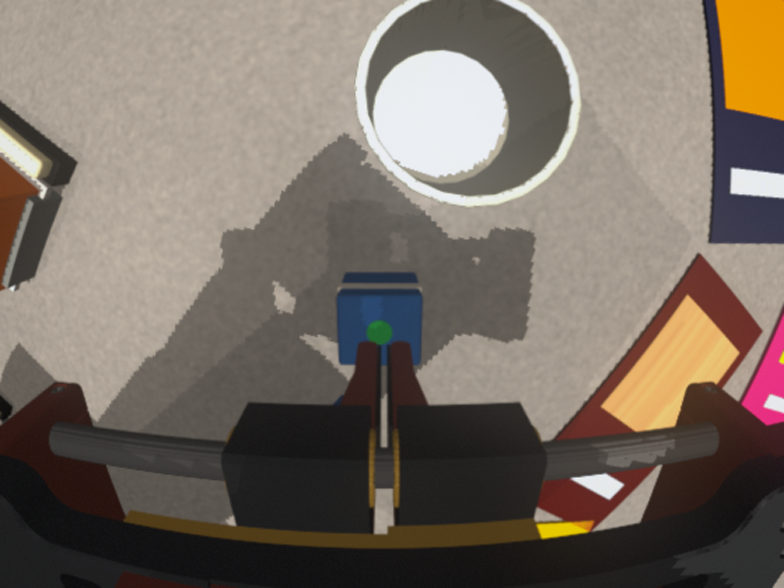

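```bash
python3 - <<'E'
from h import *
k=optics.calibration("wrist");o=get_obs();print(o["ee_pos"],k["xyz"],R.from_rotvec(k["orientation"]).as_matrix()[:,2])
p=o["ee_pos"]
for z in (0,10,20): print(z,proj(k,p+[0,0,z],1)*1.4)
im=optics.get_image("side");optics.get_image("top")
ks=optics.calibration("side")
print("tcp in side",proj(ks,p))
hsv=cv2.cvtColor(im,cv2.COLOR_BGR2HSV);H,S,V=[hsv[...,i].astype(int) for i in range(3)]
b=(H>95)&(H<125)&(S>130)&(V>80)|((H>45)&(H<85)&(S>130)&(V>90));b[:,:230]=0
rect(ks,b,46)
c=im[240:400,230:430];cv2.imwrite("pics/s3.png",cv2.resize(c,(750,600),interpolation=cv2.INTER_CUBIC))
E
```

```text
[ 544.44885883 -239.20067783   55.44239614] [ 619.47544343 -216.57263033  247.68005086] [-0.27018018 -0.08639955 -0.95892533]
0 [[381.01863534 339.05850173]]
10 [[380.96807936 347.72228488]]
20 [[380.91321303 357.22724535]]
tcp in side [[330.71695532 341.35934516]]
 c [843.1  39.1] size [ 36.4 149.1] ang 5.8 px [433. 199.]
 c [ 458.3 -253.8] size [ 5.8 24.3] ang 63.2 px [277. 363.]
```

View pics/s3.png

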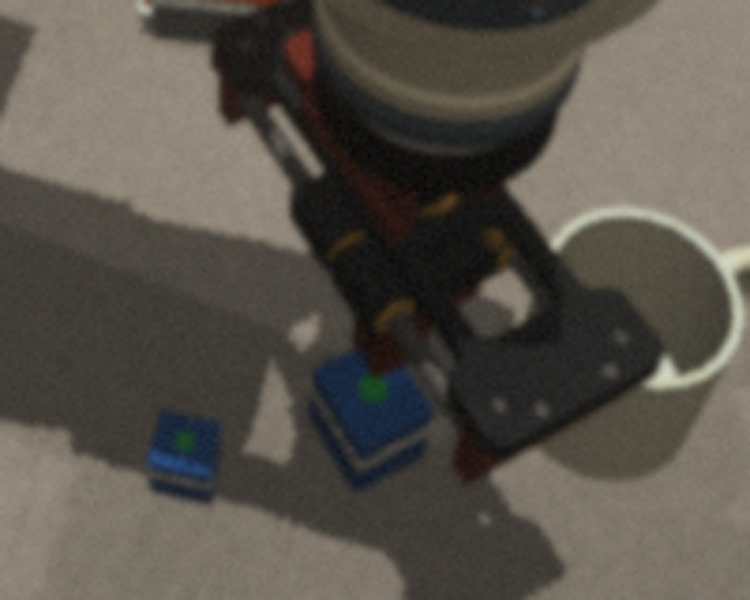

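Battery is undisturbed and the fingers are hovering over it, shut: they had not gripped before the lift. I reopen, go lower, close, and check the force before lifting.

move_arm --pt "0 0 0 0 100" --pt "0 0 0 0 100" --pt "0 0 0 0 100" --pt "0 0 0 0 100" --pt "0 0 0 0 100" --pt "0 0 0 0 100" --pt "0 0 0 0 100" --pt "0 -0.1 1.5 0 100" --pt "0 0 1.5 0 100" --pt "0 0 0.5 0 100"

```text
t: 7.35
ee_pos: [541.4, -237.0, 14.9]
orientation: [-3.105, -0.469, 0.004]
ft_force: [0.6, -0.0, -0.8]
width: 88.0
grasp_force: 0.0
```

move_arm --pt "0 0 0 0 35" --pt "0 0 0 0 35" --pt "0 0 0 0 35" --pt "0 0 0 0 35" --pt "0 0 0 0 35" --pt "0 0 0 0 35" --pt "0 0 0 0 35" --pt "0 0 0 0 35"

```text
t: 8.35
ee_pos: [542.5, -237.5, 16.8]
orientation: [-3.106, -0.469, 0.0]
ft_force: [0.0, -0.2, 0.3]
width: 30.9
grasp_force: 0.0
```

```bash
python3 - <<'E'
from h import *
k=optics.calibration("wrist");im=optics.get_image("wrist");o=get_obs()
print(o["ee_pos"],o["width"],o["grasp_force"],"tcp px zoom",proj(k,o["ee_pos"],1)*1.4)
hsv=cv2.cvtColor(im,cv2.COLOR_BGR2HSV);H,S,V=[hsv[...,i].astype(int) for i in range(3)]
b=(H>95)&(H<125)&(S>120)&(V>50)|((H>45)&(H<85)&(S>130)&(V>60))
rect(k,b,46,1)
im2=optics.get_image("side")
a=cv2.resize(im[130:380,130:430],(480,400),interpolation=cv2.INTER_CUBIC);c=cv2.resize(im2[290:390,270:370],(400,400),interpolation=cv2.INTER_CUBIC)
cv2.imwrite("pics/ws4.png",cv2.resize(np.hstack([a,c]),(800,364)))
E
```

```text
[ 542.5618065  -237.49596329   16.76168445] 31.076892109804064 0.0 tcp px zoom [[380.93809957 339.04044697]]
 c [ 545.5 -236.1] size [37.3 38. ] ang 17.3 px [272. 254.]
 c [ 570.  -228.9] size [ 3.8 31.1] ang 17.2 px [272. 213.]
 c [ 473.4 -238.4] size [11.8 17. ] ang 66.6 px [243. 353.]
```

View pics/ws4.png

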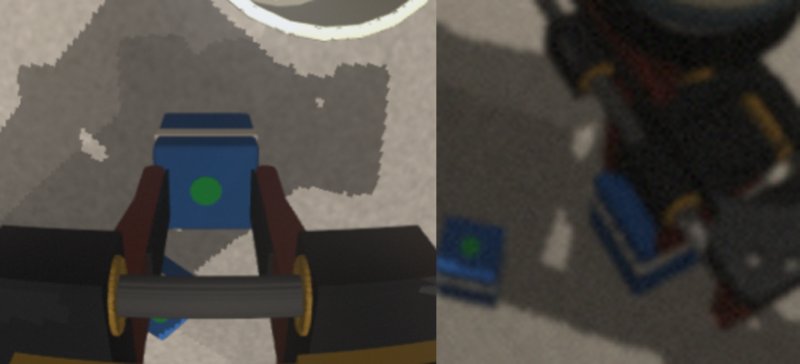

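move_arm --pt "0 0 0 0 70" --pt "0 0 0 0 70" --pt "0 0 0 0 70" --pt "0 0 0 0 70" --pt "0 0 0.6 0 70" --pt "0 0 0.5 0 70"

```text
t: 9.2
ee_pos: [542.4, -237.5, 5.3]
orientation: [-3.106, -0.469, 0.0]
ft_force: [-0.8, 0.4, 0.5]
width: 61.5
grasp_force: 0.0
```

move_arm --pt "0 0 0 0 35" --pt "0 0 0 0 35" --pt "0 0 0 0 35" --pt "0 0 0 0 35" --pt "0 0 0 0 35"

```text
t: 9.82
ee_pos: [542.5, -237.5, 5.8]
orientation: [-3.106, -0.469, 0.0]
ft_force: [-0.1, 0.7, -1.8]
width: 39.8
grasp_force: 30.0
```

```bash
python3 - <<'E'
from h import *
from workcell import ctrl
print([a for a in dir(ctrl) if a[0]!="_"],ctrl.grip_point_offset);o=get_obs();print(o["ee_pos"],o["width"],o["ft_force"],o["grasp_force"])
E
```

```text
['Unreachable', 'grip_point_offset'] 18.700000000000003
[ 542.52067729 -237.50896005    5.7954069 ] 39.811532240918574 [-0.06488493  0.69306139 -1.818795  ] 29.998590052127838
```

The fingers now grip (39.8 mm, 30 N). They meet the battery only near its top, so the real tips sit about 30 mm above the reported TCP. I regrip a little lower before lifting.

move_arm --pt "0 0 0 0 60" --pt "0 0 0 0 60" --pt "0.1 0.05 0.3 0 60" --pt "0.1 0 0.3 0 60" --pt "0 0 0 0 30" --pt "0 0 0 0 30" --pt "0 0 0 0 30" --pt "0 0 0 0 30"

```text
t: 10.82
ee_pos: [544.5, -237.4, -0.3]
orientation: [-3.106, -0.469, 0.0]
ft_force: [0.1, -0.2, -2.1]
width: 39.6
grasp_force: 30.0
```

move_arm --pt "0 0 0 0 30" --pt "0 0 -0.5 0 30" --pt "0 0 -1 0 30" --pt "0 0 -2 0 30" --pt "0 0 -2 0 30" --pt "0 0 0 0 30"

```text
t: 11.58
ee_pos: [546.3, -238.2, 57.5]
orientation: [3.104, 0.469, 0.006]
ft_force: [0.1, -0.2, -1.7]
width: 39.7
grasp_force: 30.0
```

```bash
python3 -c "
from h import *
k=optics.calibration('wrist');im=optics.get_image('wrist');o=get_obs()
hsv=cv2.cvtColor(im,cv2.COLOR_BGR2HSV);H,S,V=[hsv[...,i].astype(int) for i in range(3)]
b=(H>95)&(H<125)&(S>120)&(V>50)|((H>45)&(H<85)&(S>130)&(V>60))
print(o['ee_pos']);rect(k,b,o['ee_pos'][2]+46,1)
p=o['ee_pos']
print('roofedges px',[proj(k,p+R.from_rotvec(o['orientation']).apply([dx,0,-46]),1).round(1).tolist() for dx in (18,-18)])
ys=np.nonzero(b[:,272])[0];print('blue rows',ys)
rows((563.8,120,115),-18,8,30)"
```

```text
[ 545.49443724 -237.77774074   56.30000294]
 c [ 542.5 -238.7] size [48.4 42.5] ang 15.3 px [270. 278.]
 c [ 572.7 -230.8] size [ 4.6 31.4] ang 17.1 px [274. 225.]
roofedges px [[[270.5, 244.1]], [[270.7, 305.7]]]
blue rows [220 221 222 223 224 225 226 227 228 229 239 240 241 242 243 244 245 246
 247 248 249 250 251 252 253 254 255 256 257 258 259 260 261 262 263 264
 265 266 267 269 270 271 272 273 274 275 276 277 278 279 280 281 282 283
 284 285 286 287 288 290 291 292 293 294 295 296 297 298 299 300 301 302
 303 304]
t 11.625 step mm 45.4
[[1.54, -4.2, -0.74, np.float64(-6.85), 30], [2.03, -3.99, -0.74, np.float64(-6.85), 30], [2.49, -3.72, -0.74, np.float64(-6.85), 30], [2.92, -3.39, -0.74, np.float64(-6.85), 30], [3.3, -3.02, -0.74, np.float64(-6.85), 30], [3.64, -2.61, -0.74, np.float64(-6.85), 30], [3.93, -2.15, -0.74, np.float64(-6.85), 30], [4.15, -1.67, -0.74, np.float64(-6.85), 30]]
```

move_arm --pt "0 0 -3.5 0 30" --pt "1.5 -4.2 -2.4 -6.9 30" --pt "2 -4 0 -6.9 30" --pt "2.5 -3.7 0 -6.9 30" --pt "2.9 -3.4 0 -6.9 30" --pt "3.3 -3 0 -6.9 30" --pt "3.6 -2.6 0 -6.9 30" --pt "3.9 -2.2 0 -6.9 30" --pt "4.1 -1.7 0 -6.9 30" --pt "0 0 0 0 30"

```text
t: 12.88
ee_pos: [559.8, 121.6, 113.2]
orientation: [-2.531, -1.86, 0.001]
ft_force: [-0.0, -0.6, -1.1]
width: 39.8
grasp_force: 30.0
```

```bash
python3 -c "
from h import *
plan((563.8,120,50),-18)
k=optics.calibration('wrist');im=optics.get_image('wrist');np.save('k_w5.npy',k,allow_pickle=True);cv2.imwrite('pics/w5.png',im)
p=get_obs()['ee_pos'];print(p)
cv2.imwrite('pics/w5b.png',cv2.resize(im[60:340,130:430],(642,600),interpolation=cv2.INTER_CUBIC))
print('bay px', [((proj(k,[*q,30],1)-[130,60])*2.14).round().tolist() for q in ([548.7,146.2],[591,132.3],[579.2,93.8],[536.1,107.8])])
print('tcp proj',((proj(k,p,1)-[130,60])*2.14).round())
"
```

```text
t 12.875 yang -17.4 z [-0.001  0.    -1.   ] shift cm [-0.03  0.44  6.32] turn 0.6 q6 0.5 w 39.8 F [-0.  -0.6 -1.1]
[559.64474009 120.11640281 113.18600273]
bay px [[[262.0, 262.0]], [[372.0, 264.0]], [[370.0, 358.0]], [[262.0, 357.0]]]
tcp proj [[306. 391.]]
```

View pics/w5b.png

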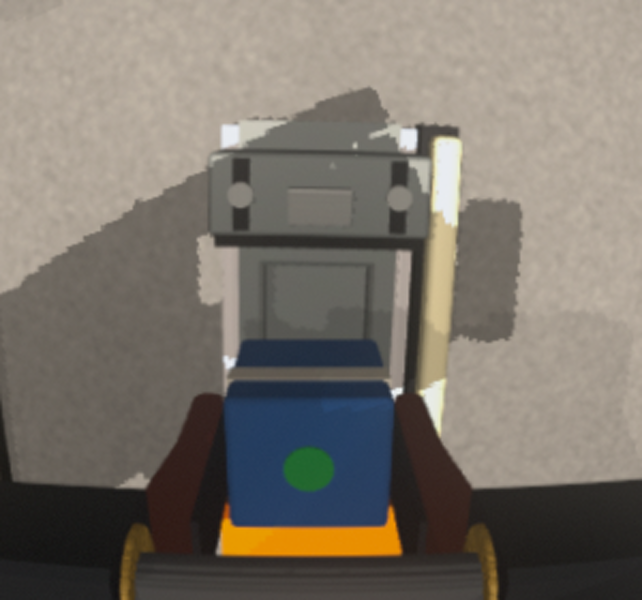

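move_arm --pt "0.05 0.4 3 0.6 30" --pt "0 0 3 0 30" --pt "0 0 1.6 0 30" --pt "0 0 0 0 30" --pt "0 0 0 0 30"

```text
t: 13.55
ee_pos: [564.9, 118.1, 38.6]
orientation: [2.545, 1.84, 0.002]
ft_force: [0.1, 0.8, -1.3]
width: 39.8
grasp_force: 30.0
```

```bash
python3 -c "
from h import *
P=[];A=[]
for i in range(6):
    k=optics.calibration('wrist');im=optics.get_image('wrist');o=get_obs();P.append(o['ee_pos'])
    M=R.from_rotvec(o['orientation']).as_matrix();A.append(np.degrees(np.arctan2(M[1,1],M[0,1])))
print(np.round(P,1),np.round(A,1),o['ft_force']);m=np.mean(P,0);d=np.array([563.8,120,30])-m
print(m,'tool shift mm',(M.T@d).round(2),'z axis',M[:,2].round(3))
cv2.imwrite('pics/w6.png',im);np.save('k_w6.npy',k,allow_pickle=True)
"
```

```text
[[565.1 118.3  38.8]
 [565.1 118.4  38.9]
 [565.  118.4  38.8]
 [564.9 118.5  38.7]
 [564.8 118.5  38.6]
 [564.6 118.5  38.4]] [-18.2 -18.2 -18.2 -18.2 -18.2 -18.2] [-0.39991778 -0.19972867 -1.94723559]
[564.88783367 118.40700167  38.71420496] tool shift mm [ 1.17 -1.54  8.71] z axis [ 0.001  0.    -1.   ]
```

move_arm --pt "0.1 -0.1 0.3 0 30" --pt "0 0 0.3 0 30" --pt "0 0 0.3 0 30" --pt "0 0 0.2 0 30" --pt "0 0 0.2 0 30" --pt "0 0 0 0 30"

```text
t: 14.6
ee_pos: [564.6, 121.3, 26.7]
orientation: [-2.545, -1.84, -0.005]
ft_force: [-4.5, 7.4, 17.8]
width: 39.7
grasp_force: 30.0
```

Contact on the chamfer's −x and −y sides, with the reaction toward +x and +y. I back off a little, shift that way and retry.

move_arm --pt "0 0 -0.4 0 30" --pt "0.15 -0.15 0 0 30" --pt "0 0 0.2 0 30" --pt "0 0 0.2 0 30" --pt "0 0 0 0 30"

```text
t: 15.22
ee_pos: [562.8, 122.4, 25.8]
orientation: [-2.545, -1.84, -0.001]
ft_force: [-4.8, 5.4, 13.3]
width: 39.6
grasp_force: 30.0
```

move_arm --pt "0 0 -0.4 0 30" --pt "0.1 -0.2 0 0 30" --pt "0 0 0.2 0 30" --pt "0 0 0.2 0 30" --pt "0 0 0 0 30"

```text
t: 15.85
ee_pos: [561.9, 123.4, 25.5]
orientation: [2.545, 1.841, 0.002]
ft_force: [-0.3, 1.8, 7.6]
width: 39.9
grasp_force: 30.0
```

move_arm --pt "0 0 -0.2 0 30" --pt "0.1 -0.05 0 0 30" --pt "0 0 0.2 0 30" --pt "0 0 0.1 0 30" --pt "0 0 0 0 30"

```text
t: 16.48
ee_pos: [562.2, 124.3, 24.0]
orientation: [2.544, 1.841, 0.003]
ft_force: [6.6, -2.2, 0.3]
width: 39.7
grasp_force: 30.0
```

move_arm --pt "0 0.1 0.1 0 30" --pt "0 0 0.2 0 30" --pt "0 0 0.2 0 30" --pt "0 0 0 0 30"

```text
t: 16.98
ee_pos: [562.1, 124.1, 18.5]
orientation: [2.545, 1.841, 0.001]
ft_force: [4.8, 1.8, -1.2]
width: 40.2
grasp_force: 30.0
```

move_arm --pt "0.05 0.05 0.1 0 30" --pt "0 0 0.1 0 30" --pt "0 0 0.1 0 30" --pt "0 0 0.1 0 30" --pt "0 0 0 0 30"

```text
t: 17.6
ee_pos: [562.2, 124.2, 14.6]
orientation: [-2.545, -1.841, 0.001]
ft_force: [3.5, 1.9, -1.4]
width: 39.9
grasp_force: 30.0
```

move_arm --pt "0 0.05 0.1 0 30" --pt "0 0 0.1 0 30" --pt "0 0 0 0 30"

```text
t: 17.98
ee_pos: [562.2, 124.1, 13.4]
orientation: [-2.545, -1.841, 0.002]
ft_force: [-1.8, 1.1, 8.3]
width: 40.0
grasp_force: 30.0
```

Battery seated: z matches the 14 mm floor, with a soft contact force. I release it, rise, and move behind the fin with shut fingers.

move_arm --pt "0 0 -0.1 0 60" --pt "0 0 0 0 60" --pt "0 0 0 0 60" --pt "0 0 0 0 60" --pt "0 0 0 0 60" --pt "0 0 -1 0 60" --pt "0 0 -4 0 60" --pt "0 0 -4 0 30" --pt "-4 0.1 0 0 0" --pt "-5 0.1 0 0 0"

```text
t: 19.23
ee_pos: [537.3, 37.7, 105.3]
orientation: [2.542, 1.843, 0.004]
ft_force: [-0.2, -1.3, -0.2]
width: 26.0
grasp_force: 0.0
```

move_arm --pt "-5 0 0 0 0" --pt "0 0 0 0 0" --pt "0 0 0 0 0" --pt "0 0 0 0 0" --pt "0 0 0 0 0"

```text
t: 19.85
ee_pos: [521.3, -8.7, 103.8]
orientation: [2.544, 1.843, 0.0]
ft_force: [-0.2, -0.5, 0.4]
width: 0.3
grasp_force: 0.0
```

```bash
python3 - <<'E'
from h import *
k=optics.calibration("wrist");im=optics.get_image("wrist");o=get_obs();p=o["ee_pos"];cv2.imwrite("pics/w7.png",im)
print(p,o["width"]);plan((520.5,-11,50),-18)
hsv=cv2.cvtColor(im,cv2.COLOR_BGR2HSV);H,S,V=[hsv[...,i].astype(int) for i in range(3)]
b=(H>95)&(H<125)&(S>120)&(V>40)|((H>45)&(H<85)&(S>130)&(V>50));print("battery top z60");rect(k,b,60,1)
for l in ("cover_fin","battery"): print(l,[(d["point"],round(d["conf"],2),world(k,d["point"],90,1).round(1).tolist()) for d in spotter.find_in("wrist",l)])
print("fin exp",proj(k,[528.8,14.4,96],1),"tcp",proj(k,p,1))
cv2.imwrite("pics/w7b.png",cv2.resize(im[80:360,130:430],(642,600),interpolation=cv2.INTER_CUBIC))
E
```

```text
[521.26801077  -8.79170159 103.76262675] 0.5269177769880947
t 19.9 yang -18.2 z [ 0.  0. -1.] shift cm [-0.23 -0.    5.38] turn -0.2 q6 0.28 w 0.5 F [-0.5  0.5  0.2]
battery top z60
 c [561.2 118.5] size [34. 38.] ang 71.7 px [270.  41.]
 c [811.3  64.9] size [ 35.4 108.3] ang 5.8 px [542.  51.]
cover_fin [([271.6, 169.6], 0.94, [[534.2, 32.6]]), ([65.8, 196.9], 0.69, [[380.5, 65.4]])]
battery [([272.4, 112.6], 0.7, [[546.1, 67.1]]), ([272.7, 43.0], 0.69, [[560.2, 109.6]])]
fin exp [[272.36802554 200.70561442]] tcp [[272.45457209 240.90406417]]
```

View pics/w7b.png

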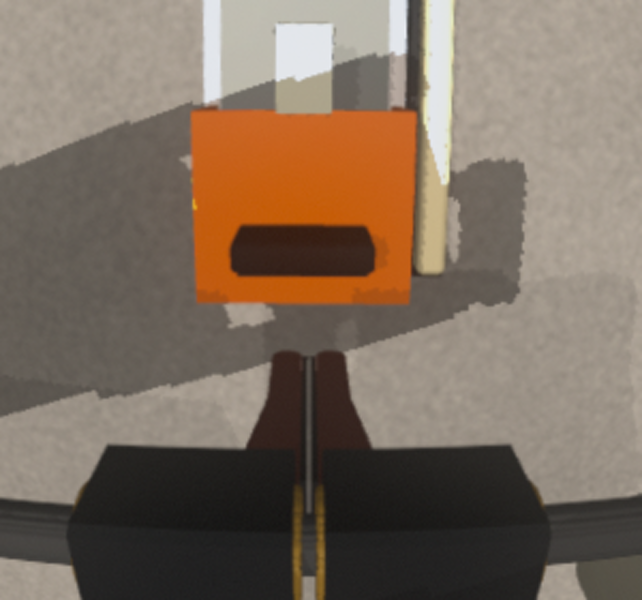

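Battery is seated and square (top rectangle right at z = 60). The fin's rear face is clear ahead of the shut fingers. I descend behind it and push.

move_arm --pt "-0.3 0 2 0 0" --pt "0 0 2 0 0" --pt "0 0 1.2 0 0" --pt "0 0 0 0 0"

```text
t: 20.5
ee_pos: [519.5, -12.3, 51.1]
orientation: [-2.544, -1.841, 0.002]
ft_force: [-0.1, 0.3, -0.2]
width: 0.9
grasp_force: 0.0
```

move_arm --pt "0.5 0 0 0 0" --pt "0.5 0 0 0 0" --pt "0.5 0 0 0 0" --pt "0.5 0 0 0 0" --pt "0.5 0 0 0 0" --pt "0.5 0 0 0 0"

```text
t: 21.25
ee_pos: [529.7, 16.3, 51.8]
orientation: [2.545, 1.841, 0.0]
ft_force: [-0.1, -2.7, 0.8]
width: 0.5
grasp_force: 1.2
```

```bash
cat >> h.py <<'E'
def cov():
    o=get_obs();p=o["ee_pos"];u=np.array([.309,.951]);d=p[:2]-[563.8,120]
    k=optics.calibration("wrist");im=optics.get_image("wrist")
    hsv=cv2.cvtColor(im,cv2.COLOR_BGR2HSV);H,S,V=[hsv[...,i].astype(int) for i in range(3)]
    b=((H<24)&(S>150)&(V>90)).astype(np.uint8);cs,_=cv2.findContours(b,cv2.RETR_EXTERNAL,cv2.CHAIN_APPROX_NONE)
    best=None
    for c in cs:
        if cv2.contourArea(c)>1500:
            w=world(k,c[:,0,:],69,1)-[563.8,120];lat=w@[-.951,.309];m=abs(lat)<45
            if m.sum()>50: x=w[m]@u; print("roof x",x.min().round(1),x.max().round(1),"travel by front",(x.max()+73).round(1),"lat",lat[m].min().round(1),lat[m].max().round(1))
    print("t",o["t"],"tcp hx",(d@u).round(1),"hy",(d@[-.951,.309]).round(1),"z",p[2].round(1),"Fx",(o["ft_force"][:2]@u).round(1),"F",o["ft_force"].round(1))
    return im
E
python3 -c "
from h import *
cov()"
```

```text
roof x -116.2 -47.3 travel by front 25.7 lat -35.7 38.4
t 21.25 tcp hx -109.1 hy 0.4 z 51.8 Fx -2.6 F [-0.1 -2.7  0.8]
```

move_arm --pt "0.8 0 0 0 0" --pt "0.8 0 0 0 0" --pt "0.8 0 0 0 0" --pt "0.8 0 0 0 0" --pt "0.8 0 0 0 0" --pt "0.7 0 0 0 0" --pt "0.5 0 0 0 0" --pt "0 0 0 0 0"

```text
t: 22.3
ee_pos: [545.6, 66.1, 51.7]
orientation: [-2.544, -1.842, 0.0]
ft_force: [0.2, -1.0, -0.6]
width: 0.4
grasp_force: 0.0
```

```bash
python3 -c "
from h import *
cov()"
```

```text
roof x -64.0 5.5 travel by front 78.5 lat -36.1 37.9
t 22.3 tcp hx -56.9 hy 0.6 z 51.7 Fx -0.9 F [ 0.2 -1.  -0.6]
```

move_arm --pt "0.3 0 0 0 0" --pt "0.3 0 0 0 0" --pt "0.3 0 0 0 0" --pt "0 0 0 0 0"

```text
t: 22.85
ee_pos: [548.6, 74.3, 51.7]
orientation: [-2.545, -1.842, -0.0]
ft_force: [0.2, -0.9, 0.2]
width: 0.3
grasp_force: 0.3
```

move_arm --pt "0.2 0 0 0 0" --pt "0.2 0 0 0 0" --pt "0 0 0 0 0"

```text
t: 23.22
ee_pos: [549.9, 78.0, 51.8]
orientation: [-2.545, -1.842, -0.0]
ft_force: [-1.3, -1.0, -0.3]
width: 0.7
grasp_force: 0.3
```

move_arm --pt "0.2 0 0 0 0" --pt "0.2 0 0 0 0" --pt "0 0 0 0 0"

```text
t: 23.6
ee_pos: [551.0, 81.4, 51.8]
orientation: [2.545, 1.842, -0.001]
ft_force: [-0.3, -4.3, -0.3]
width: 0.7
grasp_force: 2.2
```

move_arm --pt "0.2 0 0 0 0" --pt "0.2 0 0 0 0" --pt "0 0 0 0 0"

```text
t: 23.98
ee_pos: [552.3, 85.1, 51.8]
orientation: [2.545, 1.841, -0.001]
ft_force: [-2.2, -5.3, 0.6]
width: 0.7
grasp_force: 2.5
```

move_arm --pt "0.15 0 0 0 0" --pt "0.15 0 0 0 0" --pt "0 0 0 0 0"

```text
t: 24.35
ee_pos: [553.1, 87.8, 51.8]
orientation: [2.545, 1.842, -0.001]
ft_force: [-2.6, -5.6, 0.5]
width: 0.7
grasp_force: 2.9
```

move_arm --pt "0.1 0 0 0 0" --pt "0.1 0 0 0 0" --pt "0 0 0 0 0"

```text
t: 24.72
ee_pos: [553.9, 90.1, 51.8]
orientation: [2.545, 1.841, 0.0]
ft_force: [-1.9, -4.1, 0.2]
width: 0.6
grasp_force: 1.9
```

move_arm --pt "0.1 0 0 0 0" --pt "0 0 0 0 0"

```text
t: 24.98
ee_pos: [554.3, 91.4, 51.8]
orientation: [-2.545, -1.842, -0.001]
ft_force: [-0.7, -2.2, -0.6]
width: 0.7
grasp_force: 1.2
```

move_arm --pt "0.1 0 0 0 0" --pt "0 0 0 0 0"

```text
t: 25.22
ee_pos: [554.8, 92.5, 51.9]
orientation: [-2.545, -1.841, -0.001]
ft_force: [-0.1, -0.5, 0.1]
width: 0.2
grasp_force: 0.1
```

move_arm --pt "0.1 0 0 0 0" --pt "0 0 0 0 0"

```text
t: 25.48
ee_pos: [555.0, 93.3, 51.9]
orientation: [2.545, 1.842, 0.001]
ft_force: [-0.2, 0.1, -0.0]
width: 0.2
grasp_force: 0.0
```

move_arm --pt "0.1 0 0 0 0" --pt "0 0 0 0 0"

```text
t: 25.72
ee_pos: [555.2, 93.9, 51.8]
orientation: [2.545, 1.842, 0.0]
ft_force: [0.3, -1.4, 0.7]
width: 0.8
grasp_force: 0.6
```

move_arm --pt "0.1 0 0 0 0" --pt "0 0 0 0 0"

```text
t: 25.98
ee_pos: [555.3, 94.3, 51.8]
orientation: [2.545, 1.842, -0.001]
ft_force: [-1.0, -6.0, 2.2]
width: 0.5
grasp_force: 2.7
```

move_arm --pt "0.1 0 0 0 0" --pt "0 0 0 0 0"

```text
t: 26.22
ee_pos: [555.3, 94.6, 51.9]
orientation: [2.544, 1.842, -0.003]
ft_force: [-1.7, -9.0, 4.6]
width: 0.8
grasp_force: 4.4
```

move_arm --pt "0.1 0 0 0 0" --pt "0 0 0 0 0" --pt "0 0 0 0 0"

```text
t: 26.6
ee_pos: [555.4, 95.0, 51.9]
orientation: [2.544, 1.841, -0.004]
ft_force: [-2.3, -11.6, 4.0]
width: 0.6
grasp_force: 5.8
```

```bash
python3 -c "
from h import *
cov()"
```

```text
roof x -33.6 34.0 travel by front 107.0 lat -36.4 37.7
t 26.6 tcp hx -26.4 hy 0.2 z 51.9 Fx -11.8 F [ -2.3 -11.6   4. ]
```

move_arm --pt "0.07 0 0 0 0" --pt "0 0 0 0 0"

```text
t: 26.9
ee_pos: [555.5, 95.2, 51.9]
orientation: [2.543, 1.842, -0.005]
ft_force: [-2.7, -14.0, 4.8]
width: 0.4
grasp_force: 7.0
```

move_arm --pt "-0.4 0 0 0 0" --pt "-0.8 0 0 0 0" --pt "-0.8 0 0 0 0" --pt "0 0 0 0 0"

```text
t: 27.4
ee_pos: [549.7, 78.0, 51.7]
orientation: [-2.546, -1.841, 0.0]
ft_force: [-0.7, 0.3, -0.2]
width: 0.5
grasp_force: 0.0
```

```bash
python3 -c "
from h import *
cov()"
```

```text
roof x -34.6 31.9 travel by front 104.9 lat -36.3 37.8
t 27.4 tcp hx -44.3 hy 0.4 z 51.7 Fx 0.1 F [-0.7  0.3 -0.2]
```

Pushed to 14 N with the pad in about 1.6 mm, and the cover barely moved on release. To confirm the catch I nudge the fin gently backward from its front side.

move_arm --pt "0 0 -3 0 0" --pt "0 0 -3 0 0" --pt "3 0 0 0 0" --pt "3 0 0 0 0" --pt "0 0 0 0 0" --pt "0 0 3 0 0" --pt "0 0 2.5 0 0" --pt "0 0 0.5 0 0" --pt "0 0 0 0 0"

```text
t: 28.58
ee_pos: [568.7, 135.1, 51.9]
orientation: [-2.545, -1.841, 0.001]
ft_force: [-0.9, 0.3, 0.5]
width: 0.2
grasp_force: 0.0
```

```bash
python3 -c "
from h import *
cov()"
```

```text
roof x -10.0 37.3 travel by front 110.3 lat -36.5 37.5
t 28.575 tcp hx 15.9 hy -0.0 z 51.9 Fx -0.0 F [-0.9  0.3  0.5]
```

move_arm --pt "-0.3 0 0 0 0" --pt "-0.2 0 0 0 0" --pt "0 0 0 0 0"

```text
t: 29.0
ee_pos: [567.4, 130.6, 52.2]
orientation: [2.545, 1.841, 0.001]
ft_force: [0.3, -0.7, -1.3]
width: 0.5
grasp_force: 0.0
```

move_arm --pt "-0.2 0 0 0 0" --pt "-0.2 0 0 0 0" --pt "-0.2 0 0 0 0" --pt "0 0 0 0 0"

```text
t: 29.5
ee_pos: [565.3, 125.1, 51.8]
orientation: [-2.545, -1.841, -0.0]
ft_force: [-0.1, 0.6, -1.0]
width: 0.3
grasp_force: 0.7
```

move_arm --pt "-0.1 0 0 0 0" --pt "0 0 0 0 0"

```text
t: 29.75
ee_pos: [565.4, 125.0, 51.8]
orientation: [-2.545, -1.841, -0.002]
ft_force: [0.1, 6.1, -3.4]
width: 0.6
grasp_force: 2.9
```

move_arm --pt "-0.1 0 0 0 0" --pt "0 0 0 0 0"

```text
t: 30.0
ee_pos: [565.4, 124.9, 51.8]
orientation: [-2.545, -1.84, -0.004]
ft_force: [1.8, 10.0, -2.7]
width: 0.4
grasp_force: 5.0
```

The cover holds against 10 N without moving, so it is latched. I retreat.

move_arm --pt "0.5 0 0 0 0" --pt "0.3 0 0 0 0" --pt "0 0 -3 0 0" --pt "0 0 -5 0 0" --pt "0 0 -5 0 50" --pt "0 0 0 0 50" --pt "0 0 0 0 50" --pt "0 0 0 0 50"

```text
t: 31.0
ee_pos: [566.1, 130.4, 180.1]
orientation: [-2.544, -1.841, 0.004]
ft_force: [-0.7, 0.4, 0.9]
width: 37.0
grasp_force: 0.0
```

```bash
python3 -c "
from h import *
cov()
from workcell import close_job
print(close_job())"
```

```text
roof x -34.1 34.3 travel by front 107.3 lat -37.0 37.8
t 31.0 tcp hx 10.6 hy 1.0 z 180.1 Fx 0.2 F [-0.7  0.4  0.9]
the job is handed in; nothing more can be done
None
```

The battery is seated upright in the bay and the cover is latched: it held without moving against a 10 N backward push. The peak push on the cover was about 14 N, with the pad pressed in about 1.6 mm (estimated from the force). Fitting the battery took a few small corrections on the bay's chamfer, with up to about 18 N of contact. The arm is clear, and I handed the job in at 31 s. The verdict was not shown.

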